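# Hold a bracket flush in the drilling jig with a packing block

### The job

Lay the aluminium bracket flat in the pocket of the steel drilling jig, upright rib on top and long side along the fence, and let go of it. Then take the wooden packing block by its post, slide its flat nose along the jig's floor through the one gap in the front wall that is wide enough, and push the bracket flush against the fence. Finish while still gripping the block and pressing firmly (about 15 N), so the bracket is held for drilling, and leave the other things on the bench where they are.

Things in the scene. Friction and masses are not known exactly. Their poses are not given: they have to be found in the camera images.
- jig: Fixed steel drilling jig. Origin on the bench under the pocket's middle; x points to the fence, y along it. Floor (slippery nylon) 12 mm above the bench, x -150 to +65, y +-125 mm; walls 14 mm above the floor. Pocket inside: x -45 to +45, y -108 to +108 mm. Front wall x -57 to -45 mm, with three gaps at y -50, 0, +50 mm (order changes). Bracket flush: its centre at x = +15 mm
- fence: The fence, the far (+x) wall of the jig's pocket. Origin on the jig's floor in the middle of the fence's pressing face; that face is the plane x = 0 of this frame, 250 mm long in y, 14 mm high; x as the jig's
- gate_a: The wide gap of the front wall, 40 mm wide between its posts: the only one that lets the packing block through. Origin on the jig's floor in the middle of the gap, mid wall; x points through the gap to the fence, y across it
- gate_b: A gap of the same wall, 27 mm wide: too narrow. Origin and axes as for gate_a
- gate_c: A gap of the same wall, 19 mm wide: too narrow. Origin and axes as for gate_a
- bracket_mid (a point): Aluminium bracket, 300 g, starts flat on the bench, rib up: plate 60 (x) by 200 (y) by 10 mm (z) with a central upright rib on top, 12 thick (x) by 70 long (y), rising 40 mm above the plate (50 mm over all). This point is its centre, 25 mm above its underside; z points out of the ribbed face. May lie either way round. Lift it by the rib
- packer_grip (a point): Wooden packing block, 110 g: flat block 80 long (x) by 34 wide (y) by 14 mm high with an upright post, 14 (x) by 24 (y) mm, reaching 60 mm above the underside. This point is on the post's axis, 42 mm above the underside; x points to the nose, whose end face is 60 mm ahead of this point; the tail is 20 mm behind it
- packer_nose (a point): Middle of the packing block's nose end face, 7 mm above its underside; x points out of the nose
- sander: Bystander, leave it alone: wooden sanding block with a rubber sole, 100 by 55 by 37 mm high; origin at its underside
- tape: Bystander, leave it alone: roll of paper tape lying flat, 84 mm across, 24 mm high; origin at its underside
- tin: Bystander, leave it alone: plain steel tin, 74 mm across, 100 mm high; origin at its underside
- jar: Bystander, leave it alone: amber jar, 60 mm across, 85 mm high; origin at its underside
- wrench: Bystander, leave it alone: spanner lying flat; origin at its underside
- filler: Bystander, leave it alone: filler spatula lying flat; origin at its underside
- bowl: Bystander, leave it alone: small steel bowl, 80 mm across, 40 mm high; origin at its underside
Things that resemble listed ones, but are neither listed nor needed, are in the scene too. Of the things like the part that bears bracket_mid, leave any that is purple; of the rest the larger one is meant. Of the things that look like the part that bears packer_grip, the smallest one is meant.

How it is judged:
By the outcome, as a careful person would: the job done as asked, in the order asked, and still so for the second after the job is handed in, while the arm keeps its last pose, push and grip.
It also fails if it takes over 64 s, if anything falls off the work surface, if the arm or the gripper's body presses on something with over 40 N, if the wrist force passes 120 N, or if a joint passes its speed limit or range.

### The arm

A 6-joint arm with a two-finger parallel gripper is mounted at the origin on the work surface. World frame = base frame: x ahead of the robot, y to its left, z up, the work surface at z = 0. Lengths are in mm, angles in rad, forces in N, time in s.
With the tool pointing down it reaches from about 325 to 875 mm from the base axis. Payload 4.4 kg.
Tool frame: the origin (TCP) lies on the centre line of the jaws, within the pads' length; the fingertips stand ahead of it and the grasp point (between the pads) lies 6 mm ahead of it (ctrl.tcp_to_tips is the z of the fingertips in the tool frame, in mm); z points along the fingers, y is the direction in which the jaws open and shut (so a half turn about z gives the same grasp; the last joint's range is limited). The gripper opens to 85 mm and grips with 20 to 120 N. Pads are 22 mm wide; open, the fingers measure 114 mm over their backs; the gripper's body (76 mm by 85 mm) begins 54 mm behind the grasp point. The pads swing forward as they close: fully open they stand 13 mm farther back than shut.
Start: joints at [1.198, 0.207, 1.542, -0, 1.393, -0.15], TCP at [126.502, 560.914, 256.282] pointing down, gripper open.
Joint ranges: [-2.73, 2.73], [-0.86, 2.22], [0.23, 2.46], [-1.11, 4.25], [0.08, 2.63], [-2.82, 2.82]. Speed limits (rad/s): [2.79, 2.79, 3.14, 3.14, 3.14, 3.14].

### API

Orientations are given as a 3x3 rotation matrix whose columns are the frame's x, y, z axes.
In Python, from plant import ctrl, sensors, optics gives the robot as it stands. Calls block until the motion is done:
- ctrl.move_ptp(position, orientation): joint-space move of the TCP to a pose.
- ctrl.move_l(position, rot=None, vel=150, threshold=None): straight line of the TCP; rot=None keeps the orientation; vel is the mean speed in mm/s. With threshold (N) it stops when the force on the tool has changed by that much, and returns True; else False.
- ctrl.set_joints(angles): joint-space move.
- ctrl.gripper_to(opening, force=None): finger opening in mm; force is the grip in N (None keeps the last); returns when the fingers have stopped.
- ctrl.hold(seconds).
- ctrl.solve_ik(position, orientation): joint angles nearest the present ones, or None.
- sensors.read_state(): the state.
- optics.grab_frame(name): name is "scene" or "top" or "wrist"; returns (picture, depth): 420x560x3 uint8, red, green, blue; 420x560 float32, mm along the optical axis (not along the pixel's ray), 0 where there is no reading.
- optics.camera_params(name): a dict with "mtx" (3x3 intrinsics, pixels), "R" (3x3) and "t" (3): a world point X has camera coordinates R X + t; the wrist camera has in their place "T_tool_cam" (4x4, takes a point from camera to tool coordinates, whose origin is the TCP and whose axes are the flange's). Camera axes: x right, y down, z forward; pixel columns grow to the right and rows downward; lengths in mm; the calibration is good to about 2 mm. The wrist camera is an equidistant fisheye: a pixel r from the principal point sees the ray r / f radians off the axis. A picture is of the moment at which its call begins: read the wrist's pose just before it. camera_params takes no time and is no camera call.
A pose or a line that the arm cannot do raises ctrl.MotionError and nothing moves.
- ctrl.finish_job(): hands the job in, once; it reports no verdict.
The state is a dict: "t": time; "q": joint angles; "qvel": joint speeds; "tau": joint torques, N m; "eef_pos": TCP position; "eef_rot": TCP orientation; "force": force on the tool from outside, world axes, zero at the start; "wrist_torque": the same for the moment, N m; "grip_width": finger opening in mm.
Only numpy, scipy, OpenCV 4.12 (cv2) and the standard library are available. Lean on these libraries where they do the work, as an engineer would, in place of code of your own. Each camera call takes 0.05 s, during which the arm holds its last target.

## Working session

There is one attempt and no reset: what is moved stays moved. The work goes in short steps, each a Python script; the robot and the scene stay as the last script left them, time stands still between calls to the robot, and variables do not carry over. Pictures are saved under pics/ and viewed, and the job is handed in when it is done.

```bash
ls; mkdir -p pics; python3 - <<'E'
from plant import ctrl, sensors, optics
import numpy as np, cv2
np.set_printoptions(precision=3,suppress=True)
for n in ["scene","top"]:
    p,d=optics.grab_frame(n); np.savez(f"{n}0.npz",p=p,d=d)
    cv2.imwrite(f"pics/{n}0.png",p[:,:,::-1])
    print(n,optics.camera_params(n),(d>0).mean())
print(optics.camera_params("wrist"),ctrl.tcp_to_tips)
print(sensors.read_state())
E
```

```text
pics
scene {'mtx': array([[467.468,   0.   , 277.093],
       [  0.   , 467.468, 205.041],
       [  0.   ,   0.   ,   1.   ]]), 'R': array([[ 0.598,  0.801, -0.015],
       [ 0.662, -0.505, -0.554],
       [-0.452,  0.321, -0.832]]), 't': array([-336.596, -285.312, 1775.566])} 0.9960714285714286
top {'mtx': array([[420.084,   0.   , 289.663],
       [  0.   , 420.084, 208.585],
       [  0.   ,   0.   ,   1.   ]]), 'R': array([[ 0.006, -1.   , -0.021],
       [-0.992, -0.004, -0.129],
       [ 0.129,  0.022, -0.991]]), 't': array([  68.948,  535.599, 1596.856])} 0.9962329931972789
{'mtx': array([[325.192,   0.   , 275.348],
       [  0.   , 325.192, 210.249],
       [  0.   ,   0.   ,   1.   ]]), 'T_tool_cam': array([[  -0.   ,   -0.945,   -0.328,   84.885],
       [   1.   ,    0.   ,   -0.001,    0.41 ],
       [   0.001,   -0.328,    0.945, -117.37 ],
       [   0.   ,    0.   ,    0.   ,    1.   ]])} 25.0
{'t': 0.1, 'q': array([ 1.199,  0.207,  1.543,  0.   ,  1.394, -0.15 ]), 'qvel': array([-0.   , -0.001, -0.004, -0.001,  0.001,  0.   ]), 'tau': array([ -0.001, -38.41 , -29.254,  -0.   ,   0.005,   0.   ]), 'eef_pos': array([126.238, 560.303, 255.218]), 'eef_rot': array([[-0.976,  0.22 , -0.001],
       [ 0.22 ,  0.976, -0.002],
       [ 0.   , -0.002, -1.   ]]), 'force': array([-0.525, -0.159,  0.031]), 'wrist_torque': array([-0.004, -0.029, -0.033]), 'grip_width': 85.56132848731424}
```

View pics/scene0.png

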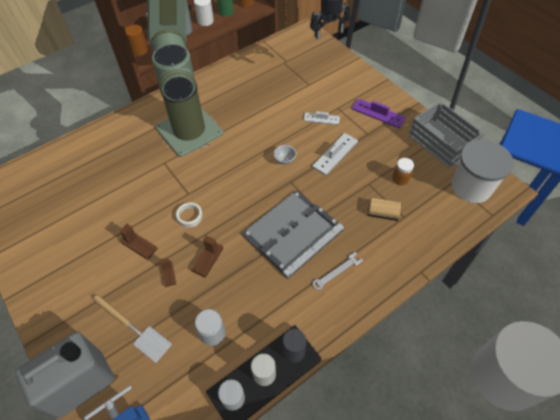

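View pics/top0.png

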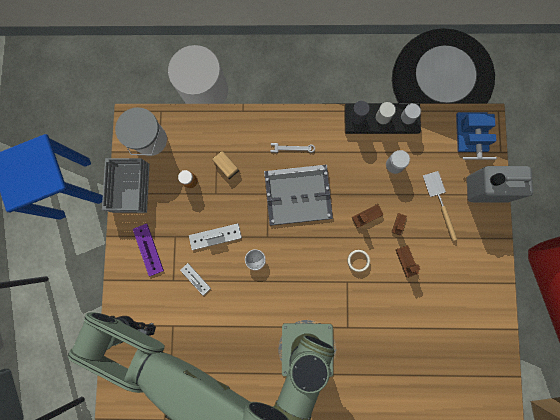

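```bash
cat > h.py <<'E'
import numpy as np, cv2
np.set_printoptions(precision=3,suppress=True)
from plant import ctrl, sensors, optics
def load(n,i=0):
    z=np.load(f"{n}{i}.npz"); return z['p'],z['d']
def ray_plane(n,uv,z):
    c=optics.camera_params(n);uv=np.atleast_2d(np.asarray(uv,float))
    K=c['mtx'];r=np.c_[(uv-[K[0,2],K[1,2]])/[K[0,0],K[1,1]],np.ones(len(uv))]@c['R']
    C=-c['R'].T@c['t']
    return C+r*((z-C[2])/r[:,2])[:,None]
def cloud(n,d):
    c=optics.camera_params(n);K=c['mtx'];v,u=np.mgrid[:d.shape[0],:d.shape[1]]
    P=np.stack([(u-K[0,2])/K[0,0]*d,(v-K[1,2])/K[1,1]*d,d],-1)
    W=(P-c['t'])@c['R']; W[d<=0]=np.nan; return W
def proj(n,X):
    c=optics.camera_params(n);P=np.atleast_2d(X)@c['R'].T+c['t'];p=P@c['mtx'].T
    return p[:,:2]/p[:,2:]
E
python3 - <<'E'
from h import *
p,d=load("top");W=cloud("top",d)
z=W[...,2]
print("bench z near objects:",[np.nanmedian(z[a:b,c:e]) for a,b,c,e in [(170,190,340,350),(235,245,310,330),(255,270,215,235)]])
for nm,(u0,v0,u1,v1) in dict(big=(185,218,246,255),small=(178,258,214,298),purp=(130,220,168,280),pk1=(348,200,388,236),pk2=(389,210,409,238),pk3=(392,242,424,280)).items():
    m=(z[v0:v1,u0:u1]>5).astype(np.uint8); 
    n,l,st,ce=cv2.connectedComponentsWithStats(m); k=1+np.argmax(st[1:,4]); 
    vv,uu=np.nonzero(l==k); Z=z[vv+v0,uu+u0]; P=W[vv+v0,uu+u0]
    r=cv2.minAreaRect(P[:,:2].astype(np.float32))
    print(nm,len(vv),r,np.percentile(Z,[5,50,95,100]),[np.median(Z)])
def crop(n,u0,v0,u1,v1,s):
    q=load(n)[0][v0:v1,u0:u1]; return cv2.resize(q,None,fx=s,fy=s,interpolation=cv2.INTER_CUBIC)[:,:,::-1]
a=crop("top",340,195,430,285,4);b=crop("scene",105,215,235,295,4)
cv2.imwrite("pics/c1.png",a);cv2.imwrite("pics/c2.png",b)
cv2.imwrite("pics/c3.png",crop("top",180,160,340,300,5))
E
```

```text
bench z near objects: [np.float64(1.6050917753972964), np.float64(1.2538967390872702), np.float64(1.8284060366704753)]
big 821 ((420.55548095703125, 370.91180419921875), (97.25303649902344, 221.51937866210938), 9.326787948608398) [ 5.988 12.28  50.029 58.909] [np.float64(12.279708171136052)]
small 336 ((260.25274658203125, 435.89056396484375), (144.8166046142578, 63.85206604003906), 41.49302291870117) [ 5.466  9.769 33.205 41.608] [np.float64(9.769278050817189)]
purp 873 ((370.8463439941406, 640.0580444335938), (225.37042236328125, 99.5789794921875), 22.313922882080078) [ 6.138 12.245 49.893 63.561] [np.float64(12.244684222523532)]
pk1 415 ((507.6799621582031, -232.47763061523438), (70.43212127685547, 146.8898468017578), 28.131250381469727) [ 6.614 21.681 87.245 92.837] [np.float64(21.680686237003027)]
pk2 212 ((482.383056640625, -354.180419921875), (51.08527374267578, 91.22684478759766), 71.45214080810547) [ 6.259 15.525 60.979 68.367] [np.float64(15.524642930662914)]
pk3 434 ((335.61065673828125, -378.20086669921875), (120.71430206298828, 74.25704956054688), 20.041488647460938) [11.221 21.825 87.22  92.315] [np.float64(21.825126708342324)]
```

View pics/c1.png

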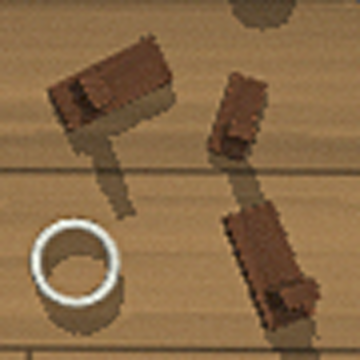

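View pics/c2.png

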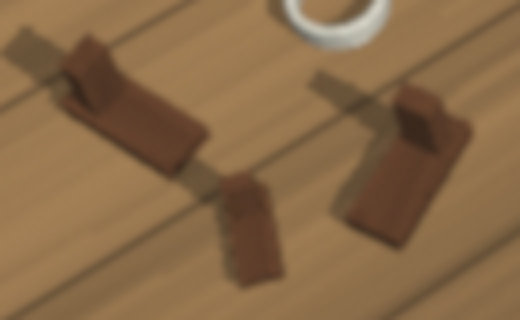

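View pics/c3.png

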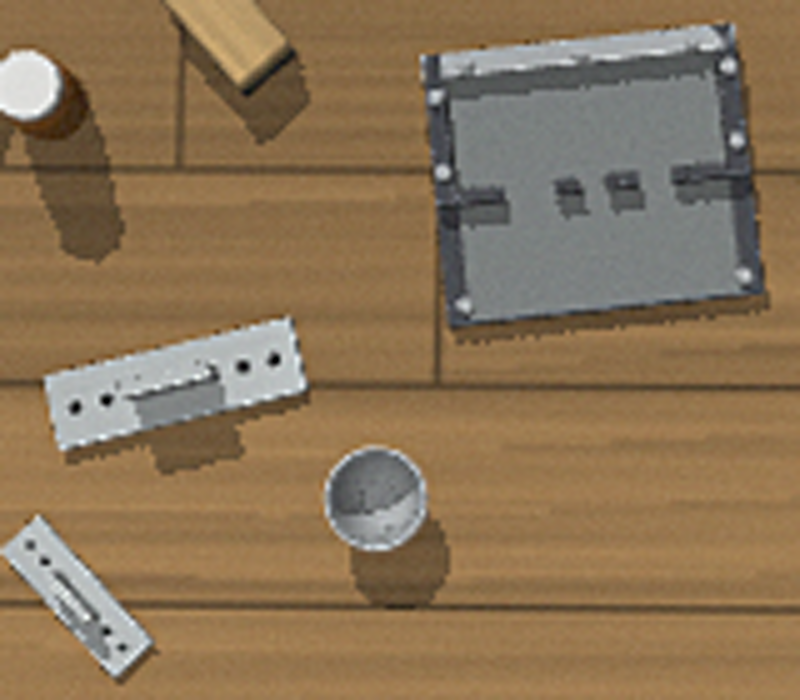

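Packer candidates in the top view are (368,215), (399,224) and (407,262). The one at (399,224) is clearly the smallest, and its post is about 60 mm high as specified; the other two are about 87 mm.

Bracket candidates are silver (215,237), small silver (196,279) and purple (148,250). The larger silver one fits, at 50 mm high. In the jig the fence is at the top, and the wide gap is the leftmost one, at about (286,198).

Next I'll take close wrist views.

```bash
cat >> h.py <<'E'
def Rd(a,flip=0):
    "tool down, tool y (jaw) axis along world angle a (+pi if flip)"
    a=a+np.pi*flip; y=np.array([np.cos(a),np.sin(a),0]);z=np.array([0,0,-1.]);x=np.cross(y,z)
    return np.c_[x,y,z]
def bestR(p,a):
    o=[]
    for f in (0,1):
        q=ctrl.solve_ik(p,Rd(a,f))
        if q is not None: o.append((abs(q[5]),f))
    print("ik",o); return Rd(a,min(o)[1])
def wshot(tag):
    s=sensors.read_state();p,d=optics.grab_frame("wrist")
    np.savez(f"w_{tag}.npz",p=p,d=d,pos=s['eef_pos'],rot=s['eef_rot']);cv2.imwrite(f"pics/w_{tag}.png",p[:,:,::-1])
    return s
def wpose(tag):
    w=np.load(f"w_{tag}.npz");c=optics.camera_params("wrist");T=c['T_tool_cam']
    return w['rot']@T[:3,:3], w['rot']@T[:3,3]+w['pos'], c['mtx']
def wray(tag,uv,z):
    R,C,K=wpose(tag);uv=np.atleast_2d(np.asarray(uv,float));q=(uv-[K[0,2],K[1,2]])/K[0,0]
    th=np.linalg.norm(q,axis=1);k=np.sin(th)/np.maximum(th,1e-9)
    r=np.c_[q*k[:,None],np.cos(th)]@R.T
    return C+r*((z-C[2])/r[:,2])[:,None]
def wproj(tag,X):
    R,C,K=wpose(tag);P=(np.atleast_2d(X)-C)@R;th=np.arctan2(np.hypot(P[:,0],P[:,1]),P[:,2]);n=P[:,:2]/np.maximum(np.hypot(P[:,0],P[:,1]),1e-9)[:,None]
    return n*th[:,None]*K[0,0]+[K[0,2],K[1,2]]
E
python3 - <<'E'
from h import *
f=lambda l,s,o:np.array(l,float)/s+o
B=ray_plane("top",f([(45,378),(292,318),(308,385),(65,450)],5,[180,160]),10)
print("bracket corners",B,B.mean(0)); e=[np.linalg.norm(B[i]-B[(i+1)%4]) for i in range(4)];print(e)
v=B[0]-B[1]+B[3]-B[2];print("yaw of +y dir",np.arctan2(v[1],v[0]))
# jig outer corners: fence left/right, rear left/right
J=ray_plane("top",f([(425,60),(733,25),(763,292),(452,325)],5,[180,160]),26);print("jig",J,J.mean(0))
w=J[0]-J[1]+J[3]-J[2];yj=np.arctan2(w[1],w[0]);print("jig y yaw",yj)
P=ray_plane("top",f([(229,155),(250,78)],4,[340,195]),14);print("pk",P)
jc=J.mean(0)
for c,a in ((B.mean(0),np.arctan2(v[1],v[0])-np.pi/2),(jc,yj-np.pi/2),(P.mean(0),-0.27-np.pi/2)):
    bestR([c[0],c[1],230],a)
print(sensors.read_state()['t'])
E
```

```text
bracket corners [[429.995 467.618  10.   ]
 [478.223 273.755  10.   ]
 [425.523 259.999  10.   ]
 [373.683 449.754  10.   ]] [426.856 362.782  10.   ]
[np.float64(199.77175377623232), np.float64(54.464991163691046), np.float64(196.70873376758934), np.float64(59.07663740844433)]
yaw of +y dir 1.8259637384888585
jig [[682.213 170.379  26.   ]
 [710.851 -73.222  26.   ]
 [498.599 -95.441  26.   ]
 [471.79  146.395  26.   ]] [590.863  37.028  26.   ]
jig y yaw 1.684523259855039
pk [[ 440.924 -346.726   14.   ]
 [ 516.311 -369.144   14.   ]]
ik [(np.float64(0.29477485251721935), 0)]
ik [(np.float64(0.19726357099981273), 0)]
ik [(np.float64(1.0539367266600168), 0), (np.float64(2.087655926929776), 1)]
0.1
```

```bash
python3 - <<'E'
from h import *
ctrl.move_ptp([600,40,260],Rd(0.114)); ctrl.hold(0.3); wshot("jig")
ctrl.move_ptp([427,363,230],Rd(0.255)); ctrl.hold(0.3); s=wshot("br"); print(s['t'],s['eef_pos'])
E
```

```text
4.625 [427.643 362.43  230.03 ]
```

View pics/w_jig.png

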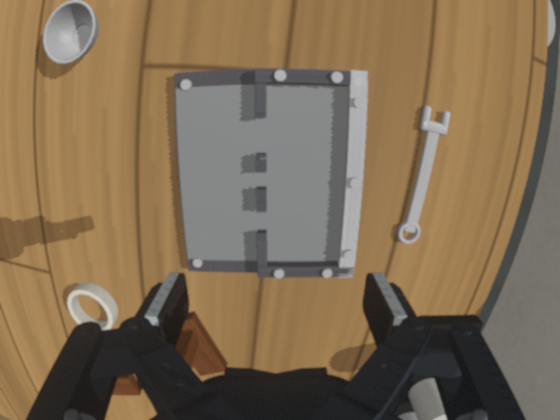

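View pics/w_br.png

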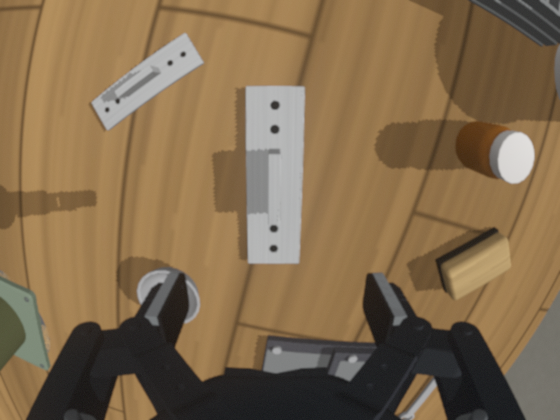

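```bash
python3 - <<'E'
from h import *
q=cv2.imread("pics/w_jig.png")[60:285,165:380];cv2.imwrite("pics/c4.png",cv2.resize(q,None,fx=2.6,fy=2.6,interpolation=cv2.INTER_CUBIC))
w=np.load("w_br.npz");p=w['p'];d=w['d']
hsv=cv2.cvtColor(p,cv2.COLOR_RGB2HSV)
m=((hsv[...,1]<45)&(hsv[...,2]>110)).astype(np.uint8);m[:,:200]=0;m[:,350:]=0;m[290:]=0;m[:70]=0
m=cv2.morphologyEx(m,cv2.MORPH_CLOSE,np.ones((9,9)))
cs,_=cv2.findContours(m,cv2.RETR_EXTERNAL,cv2.CHAIN_APPROX_NONE);c=max(cs,key=cv2.contourArea)[:,0]
print(c.min(0),c.max(0))
X=wray("br",c,10)[:,:2]
r=cv2.minAreaRect(X.astype(np.float32));print(r)
bx=cv2.boxPoints(r);print(wproj("br",np.c_[bx,[10]*4]))
# rib top via depth
K=optics.camera_params("wrist")['mtx']
q=cv2.resize(p[75:275,200:340],None,fx=4,fy=3,interpolation=cv2.INTER_CUBIC)[:,:,::-1];cv2.imwrite("pics/c5.png",q)
E
```

```text
[245  86] [304 263]
((425.5646057128906, 363.484130859375), (60.83928680419922, 200.21908569335938), 13.830330848693848)
[[244.928  85.381]
 [247.075 262.961]
 [298.682 263.566]
 [304.792  86.06 ]]
```

View pics/c4.png

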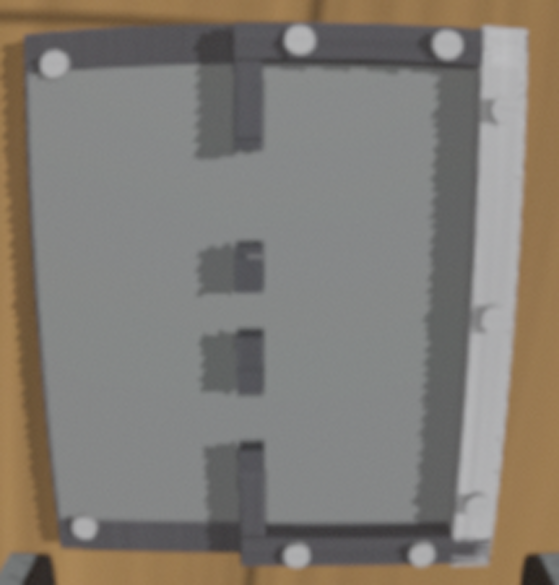

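View pics/c5.png

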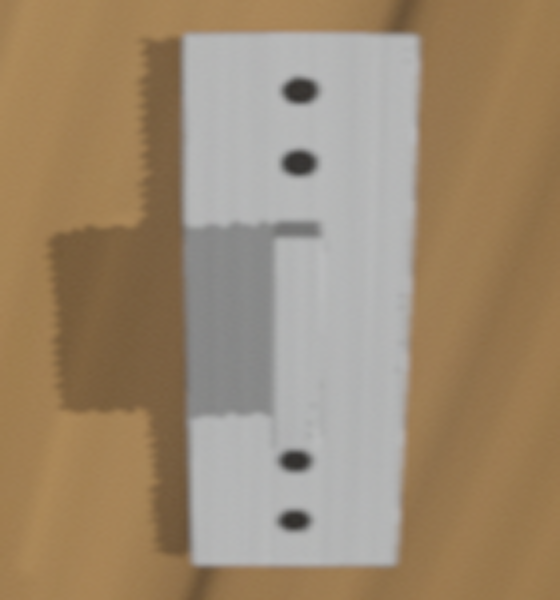

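```bash
cat >> h.py <<'E'
def wcloud(tag):
    d=np.load(f"w_{tag}.npz")['d'];R,C,K=wpose(tag);v,u=np.mgrid[:d.shape[0],:d.shape[1]]
    q=np.stack([(u-K[0,2])/K[0,0],(v-K[1,2])/K[0,0]],-1);th=np.linalg.norm(q,axis=-1);k=np.sin(th)/np.maximum(th,1e-9)
    r=np.stack([q[...,0]*k,q[...,1]*k,np.cos(th)],-1);P=r*(d/r[...,2])[...,None]
    return P@R.T+C
E
python3 - <<'E'
from h import *
W=wcloud("jig");p=np.load("w_jig.npz")['p'];g=cv2.cvtColor(p,cv2.COLOR_RGB2GRAY)
o=np.array([632.6,41.8]);a=0.114;x=np.array([np.cos(a),np.sin(a)]);y=np.array([-x[1],x[0]])
J=np.stack([(W[...,:2]-o)@x,(W[...,:2]-o)@y],-1)
def show(us,vs):
    for u,v in zip(us,vs): print((u,v),g[v,u],"jig %.1f %.1f z %.1f"%(*J[v,u],W[v,u,2]),end=' | ')
    print("\n")
print("fence row 150");show(range(336,372),[150]*36)
print("wall row 100");show(range(244,272),[100]*28)
print("gate col 261");show([261]*100,range(108,240))
E
```

```text
fence row 150
(336, 150) 98 jig 36.7 33.1 z 11.4 | (337, 150) 100 jig 37.6 33.4 z 12.8 | (338, 150) 98 jig 38.7 33.4 z 13.2 | (339, 150) 99 jig 40.1 33.3 z 12.0 | (340, 150) 99 jig 41.3 33.3 z 12.0 | (341, 150) 98 jig 42.5 33.3 z 11.8 | (342, 150) 99 jig 43.9 33.2 z 10.9 | (343, 150) 100 jig 45.2 33.2 z 10.4 | (344, 150) 100 jig 46.0 33.4 z 11.8 | (345, 150) 94 jig 46.8 33.7 z 13.5 | (346, 150) 96 jig 47.0 34.5 z 18.3 | (347, 150) 120 jig 47.0 35.2 z 23.2 | (348, 150) 151 jig 47.7 35.6 z 25.4 | (349, 150) 169 jig 48.4 35.9 z 27.2 | (350, 150) 174 jig 49.9 35.6 z 25.5 | (351, 150) 173 jig 51.1 35.7 z 25.5 | (352, 150) 172 jig 52.2 35.7 z 25.6 | (353, 150) 172 jig 53.1 35.9 z 26.5 | (354, 150) 171 jig 54.3 35.9 z 26.2 | (355, 150) 173 jig 55.3 36.1 z 27.2 | (356, 150) 173 jig 56.7 36.0 z 26.2 | (357, 150) 173 jig 57.7 36.0 z 26.6 | (358, 150) 172 jig 58.9 36.1 z 26.5 | (359, 150) 172 jig 60.4 35.9 z 25.0 | (360, 150) 172 jig 61.3 36.1 z 26.1 | (361, 150) 174 jig 62.5 36.1 z 25.9 | (362, 150) 175 jig 63.6 36.2 z 26.1 | (363, 150) 172 jig 65.0 36.1 z 25.2 | (364, 150) 159 jig 73.4 32.3 z
[... 4541 characters left out ...]
261, 190) 81 jig -48.7 -10.5 z 27.2 | (261, 191) 82 jig -48.7 -11.6 z 27.3 | (261, 192) 82 jig -48.8 -13.1 z 26.2 | (261, 193) 85 jig -48.7 -13.9 z 27.4 | (261, 194) 84 jig -48.8 -15.6 z 25.7 | (261, 195) 83 jig -48.8 -16.6 z 26.2 | (261, 196) 83 jig -48.9 -18.1 z 25.2 | (261, 197) 84 jig -48.8 -18.8 z 26.6 | (261, 198) 84 jig -48.8 -20.0 z 26.8 | (261, 199) 84 jig -48.9 -21.4 z 26.1 | (261, 200) 83 jig -49.0 -23.1 z 24.4 | (261, 201) 82 jig -49.0 -24.0 z 25.1 | (261, 202) 80 jig -48.9 -24.8 z 26.7 | (261, 203) 84 jig -49.0 -26.4 z 25.3 | (261, 204) 85 jig -49.0 -27.9 z 24.4 | (261, 205) 84 jig -49.0 -28.9 z 24.9 | (261, 206) 85 jig -49.0 -29.8 z 25.8 | (261, 207) 86 jig -49.0 -31.2 z 25.3 |
```

```bash
python3 - <<'E'
from h import *
W=wcloud("jig")
o=np.array([632.6,41.8]);a=0.114
for it in range(3):
    x=np.array([np.cos(a),np.sin(a)]);y=np.array([-x[1],x[0]])
    J=np.stack([(W[...,:2]-o)@x,(W[...,:2]-o)@y],-1);z=W[...,2];top=(z>21)&(z<31)
    # front wall: mean x per y-bin ; fence: top x mean per y bin
    L=[]
    for lo,hi,xc in ((-70,-32,-51),(35,78,55)):
        ys=[];xs=[]
        for yb in range(-100,101,5):
            m=top&(abs(J[...,1]-yb)<2.5)&(J[...,0]>lo)&(J[...,0]<hi)
            if m.sum()>8: ys.append(yb);xs.append((J[...,0][m].min()+J[...,0][m].max())/2)
        c=np.polyfit(ys,xs,1);r=np.array(xs)-np.polyval(c,ys);k=abs(r)<2;c=np.polyfit(np.array(ys)[k],np.array(xs)[k],1);L.append((c,xc));print(xc,c,np.array(xs).round(1))
    fl=J[...,0][(z<16)&(z>8)&(abs(J[...,1])<60)]
    da=-np.mean([l[0][0] for l in L]); dx=L[0][0][1]+51
    m=(abs(J[...,0]-L[0][0][1])<3)&(z<16)&(z>8);yy=np.sort(J[...,1][m]);gp=np.nonzero(np.diff(yy)>6)[0];print("gaps",yy[0],[(yy[i],yy[i+1]) for i in gp],yy[-1])
    o=o+dx*x; a+=da; print("pose",o,a)
fi=top&(abs(J[...,1])<90)&(J[...,0]>38)&(J[...,0]<75);print("fence x range",np.percentile(J[...,0][fi],[1,5,95,99]))
E
```

```text
-51 [  0.   -49.19] [-49.5 -49.4 -49.4 -49.3 -49.1 -49.1 -49.  -49.  -49.1 -49.  -48.9 -48.9
 -48.8 -48.8 -49.6 -49.6 -49.5 -49.5 -49.4 -49.6 -49.1 -49.1 -49.  -49.1
 -49.  -49. ]
55 [ 0.    56.488] [56.8 56.6 56.4 56.8 56.4 56.6 56.4 56.2 56.5 56.3 56.  56.6 56.3 56.4
 56.6 56.5 56.7 56.7 56.8 56.9 56.5 56.  55.7 56.4 56.3 56.7 56.6 56.6
 56.4 56.  56.5 56.6 56.5 56.4 56.8 56.6 56.4 56.6 56.9 56.1 56.7]
gaps -64.21299947411528 [(np.float64(-41.58252100780597), np.float64(-10.035961854747459)), (np.float64(5.985850954837871), np.float64(30.04684210466169))] 68.86270102881997
pose [634.399  42.006] 0.11381287167704796
-51 [  0. -51.] [-51.3 -51.2 -51.2 -51.1 -50.9 -50.9 -50.8 -50.8 -50.9 -50.8 -50.8 -50.7
 -50.6 -50.6 -51.4 -51.4 -51.4 -51.3 -51.3 -51.5 -50.9 -50.9 -50.8 -50.9
 -50.8 -50.8]
55 [-0.   54.68] [55.  54.8 54.6 55.  54.6 54.8 54.6 54.4 54.7 54.7 54.2 54.8 54.5 54.6
 54.8 54.6 54.9 54.9 55.  55.1 54.7 54.2 53.9 54.6 54.5 54.9 54.8 54.8
 54.6 54.2 54.7 54.8 54.7 54.6 55.  54.8 54.6 54.7 55.1 54.3 54.9]
gaps -64.22246351810091 [(np.float64(-41.59216014439464), np.float64(-10.045286456703197)), (np.float64(5.976754841079999), np.float64(30.037556925390785))] 68.85264595866374
pose [634.399  42.006] 0.113835119042688
-51 [  0. -51.] [-51.3 -51.2 -51.2 -51.1 -50.9 -50.9 -50.8 -50.8 -50.9 -50.8 -50.8 -50.7
 -50.6 -50.6 -51.4 -51.4 -51.3 -51.3 -51.3 -51.5 -50.9 -50.9 -50.8 -50.9
 -50.8 -50.8]
55 [-0.   54.68] [55.  54.8 54.6 55.  54.6 54.8 54.6 54.4 54.7 54.7 54.2 54.8 54.5 54.6
 54.8 54.6 54.9 54.9 55.  55.1 54.7 54.2 53.9 54.6 54.5 54.9 54.8 54.8
 54.6 54.2 54.7 54.8 54.7 54.6 55.  54.8 54.6 54.7 55.1 54.3 54.9]
gaps -64.22133847143354 [(np.float64(-41.591014239761755), np.float64(-10.044177888694428)), (np.float64(5.9778362739040825), np.float64(30.038660880019364))] 68.85384151549098
pose [634.399  42.006] 0.11383519273127231
fence x range [44.717 45.231 63.634 64.709]
```

```bash
python3 - <<'E'
from h import *
c=np.array([425.56,363.48]);R=Rd(0.2414)
ctrl.gripper_to(60)
ctrl.move_l([*c,110],R,vel=200); ctrl.move_l([*c,60],R,vel=120); ctrl.hold(.1)
print(sensors.read_state()['eef_pos'])
print(ctrl.move_l([*c,40],R,vel=60,threshold=15))
ctrl.gripper_to(5,50);s=sensors.read_state();print(s['grip_width'],s['eef_pos'],s['force'],s['t'])
ctrl.move_l([*c,160],R,vel=150);ctrl.hold(.2)
s=wshot("held");print(s['grip_width'],s['eef_pos'],s['force'],s['t'])
E
```

```text
[426.607 364.145  61.357]
False
11.423369653942565 [425.864 363.707  40.401] [0.057 0.427 2.538] 7.4417
11.252587001624974 [424.789 362.987 158.566] [-0.199  0.204 -5.057] 8.5917
```

View pics/w_held.png

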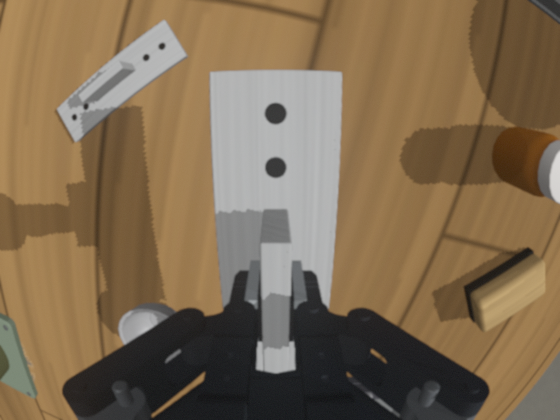

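```bash
python3 - <<'E'
from h import *
w=np.load("w_held.npz");z=w['pos'][2]-30
X=wray("held",[(210,73),(342,72),(219,250),(332,250)],z)
T=(X-w['pos'])@w['rot'];print(T) # tool coords
# tool x = bracket y, tool y = bracket x
x=np.array([np.cos(.1138),np.sin(.1138)]);y=np.array([-x[1],x[0]]);o=np.array([634.4,42.0])
g=o+9*x; R=Rd(.1138);print(g)
q=ctrl.solve_ik([*g,160],R);print(q)
ctrl.move_ptp([*g,150],R);ctrl.hold(.2);s=sensors.read_state();e=s['eef_pos']-[*g,150];print(e,s['t'],s['force'])
t=g-e[:2]
ctrl.move_l([*t,75],R,vel=120);ctrl.hold(.2)
s=sensors.read_state();print(s['eef_pos'],(s['eef_pos'][:2]-o)@x,(s['eef_pos'][:2]-o)@y,s['force'])
wshot("pre")
E
```

```text
[[ 98.897 -29.123  29.993]
 [ 99.368  29.882  29.837]
 [ 12.411 -28.622  30.065]
 [ 12.501  28.928  29.913]]
[643.342  43.022]
[-0.067  0.438  1.447 -0.     1.257 -0.181]
[-0.325  1.492  0.139] 10.2833 [ 0.035  0.908 -3.366]
[644.709  41.476  76.438] 10.182916633949912 -1.6915907286459024 [ 0.083  0.823 -3.869]
```

View pics/w_pre.png

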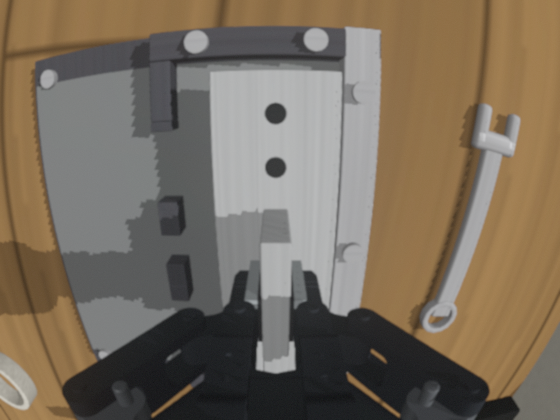

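```bash
python3 - <<'E'
from h import *
x=np.array([np.cos(.1138),np.sin(.1138)]);y=np.array([-x[1],x[0]]);o=np.array([634.4,42.0]);R=Rd(.1138)
t=o+8*x+0*y
ctrl.move_l([*t,58],R,vel=60)
print(ctrl.move_l([*t,50.5],R,vel=20,threshold=6));s=sensors.read_state();print(s['eef_pos'],(s['eef_pos'][:2]-o)@x,(s['eef_pos'][:2]-o)@y,s['force'],s['t'])
ctrl.gripper_to(30);ctrl.hold(.1)
p=s['eef_pos']
ctrl.move_l([t[0],t[1],120],R,vel=120)
ctrl.move_l([*(t-40*x+20*y),200],R,vel=200);ctrl.hold(.3)
s=wshot("plc");print(s['t'],s['eef_pos'],s['force'])
E
```

```text
True
[643.288  42.823  52.419] 8.92415915827412 -0.19137728758841988 [ 1.41  -0.083  4.434] 12.1
14.1583 [599.935  58.032 198.469] [-0.42  -0.2   -0.211]
```

View pics/w_plc.png

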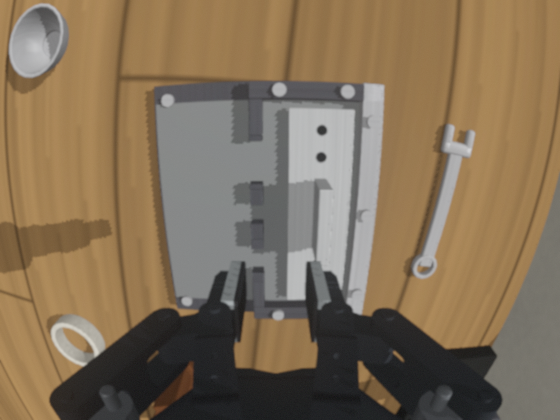

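```bash
python3 - <<'E'
from h import *
W=wcloud("plc");x=np.array([np.cos(.1138),np.sin(.1138)]);y=np.array([-x[1],x[0]]);o=np.array([634.4,42.0])
J=np.stack([(W[...,:2]-o)@x,(W[...,:2]-o)@y,W[...,2]],-1)
for u,v in [(300,120),(345,120),(300,200),(346,200),(300,260),(345,250)]: print((u,v),np.median(J[v-2:v+3,u-2:u+3].reshape(-1,3),0))
for s in (1,-1):
    a=.1138-s*np.pi/2; print(s,ctrl.solve_ik([*(o-75*x+50*y),60],Rd(a)), ctrl.solve_ik([455,-350,60],Rd(-.27-s*np.pi/2)))
ctrl.move_ptp([450,-345,230],Rd(-.27-np.pi/2));ctrl.hold(.3);s=wshot("pk");print(s['t'],s['eef_pos'])
E
```

```text
(300, 120) [-10.786  88.236  21.826]
(345, 120) [30.312 89.344 21.611]
(300, 200) [-9.531 12.907 21.725]
(346, 200) [34.906 13.06  21.54 ]
(300, 260) [ -7.73  -51.141  21.698]
(345, 250) [ 38.447 -42.944  20.618]
1 [-0.005  0.415  1.724 -0.     1.003  1.452] [-0.806  0.438  1.689 -0.     1.014  1.034]
-1 [-0.005  0.415  1.724 -0.     1.003 -1.69 ] [-0.806  0.438  1.689 -0.     1.014 -2.107]
16.1 [ 450.394 -344.445  229.93 ]
```

View pics/w_pk.png

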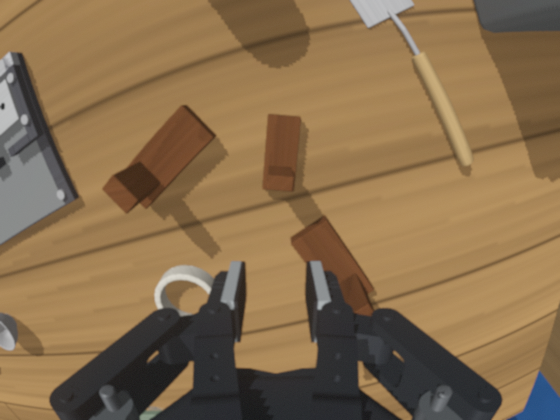

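```bash
python3 - <<'E'
from h import *
W=wcloud("pk");z=W[...,2];p=np.load("w_pk.npz")['p']
sub=np.zeros(z.shape,bool);sub[100:205,250:312]=1
hsv=cv2.cvtColor(p,cv2.COLOR_RGB2HSV);print(hsv[150,282],hsv[150,320],hsv[180,280])
blk=sub&(z>11)&(z<17.5);pst=sub&(z>56)
for nm,m,zz in(("blk",blk,14),("post",pst,60)):
    n,l,st,_=cv2.connectedComponentsWithStats(m.astype(np.uint8));k=1+np.argmax(st[1:,4])
    v,u=np.nonzero(l==k);X=wray("pk",np.c_[u,v],zz)[:,:2];r=cv2.minAreaRect(X.astype(np.float32));print(nm,len(v),r,np.median(z[l==k]));print(wproj("pk",np.c_[cv2.boxPoints(r),[zz]*4]))
q=p[100:205,240:320];cv2.imwrite("pics/c6.png",cv2.resize(q,None,fx=5,fy=5,interpolation=cv2.INTER_CUBIC)[:,:,::-1])
E
```

```text
[ 13 156 113] [ 17 123 168] [ 13 157 120]
blk 1849 ((478.7475891113281, -358.0958557128906), (34.26919937133789, 79.48228454589844), 70.06029510498047) 13.759029625788514
[[293.872 191.363]
 [301.026 116.611]
 [267.311 113.801]
 [261.796 188.91 ]]
post 408 ((460.39361572265625, -351.1557922363281), (23.906023025512695, 14.652822494506836), 69.27635955810547) 59.77128814511741
[[291.944 191.443]
 [293.667 175.996]
 [267.393 173.589]
 [266.017 189.113]]
```

View pics/c6.png

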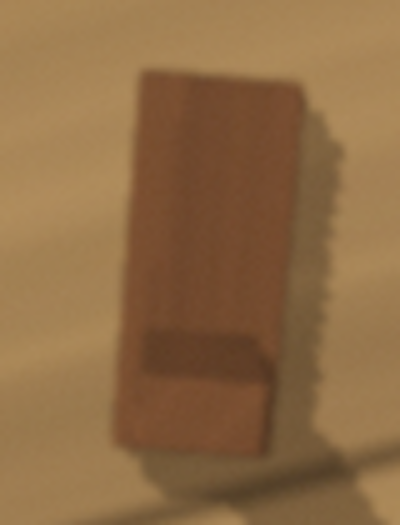

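```bash
python3 - <<'E'
from h import *
c=np.array([460.15,-351.2]);yp=-.349;R=Rd(yp-np.pi/2)
ctrl.gripper_to(50)
ctrl.move_l([*c,120],R,vel=200);ctrl.move_l([*c,75],R,vel=120);ctrl.hold(.1);print(sensors.read_state()['eef_pos'])
print(ctrl.move_l([*c,48.5],R,vel=70,threshold=15))
ctrl.gripper_to(10,80);s=sensors.read_state();print(s['grip_width'],s['eef_pos'],s['t'])
ctrl.move_l([*c,190],R,vel=180)
x=np.array([np.cos(.1138),np.sin(.1138)]);y=np.array([-x[1],x[0]]);o=np.array([634.4,42.0])
g=o-126*x+50*y;R2=Rd(.1138-np.pi/2)
ctrl.move_ptp([*g,190],R2)
ctrl.move_l([*g,95],R2,vel=120);ctrl.hold(.3)
s=wshot("gate");print(s['grip_width'],s['eef_pos']-[*g,95],s['t'],s['force'])
E
```

```text
[ 460.981 -352.031   76.428]
False
23.170634584407292 [ 460.54  -351.57    49.073] 18.6833
22.825730511236408 [0.462 0.033 0.651] 22.4417 [-0.244  0.208 -2.108]
```

View pics/w_gate.png

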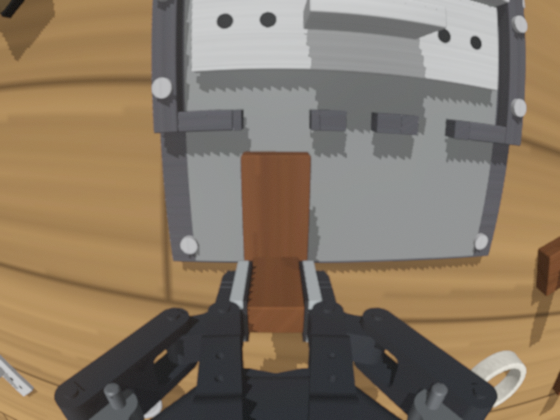

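```bash
python3 - <<'E'
from h import *
x=np.array([np.cos(.1138),np.sin(.1138)]);y=np.array([-x[1],x[0]]);o=np.array([634.4,42.0])
j=lambda X:np.c_[(X[:,:2]-o)@x,(X[:,:2]-o)@y,X[:,2]]
W=wcloud("gate");p=np.load("w_gate.npz")['p'];J=j(W.reshape(-1,3)).reshape(W.shape)
s=np.load("w_gate.npz");print("tcp jig",j(s['pos'][None]))
q=p[85:165,200:340];cv2.imwrite("pics/c7.png",cv2.resize(q,None,fx=5,fy=5,interpolation=cv2.INTER_CUBIC)[:,:,::-1])
z=J[...,2]
m=(z>50)&(z<70);m[:140]=0;m[235:]=0;m[:,:225]=0;m[:,330:]=0
v,u=np.nonzero(m);print("blk top z",np.median(z[m]),u.min(),u.max(),v.min())
for vv in (165,190,215):
    uu=np.nonzero(m[vv])[0];X=j(wray("gate",[(uu.min()-.5,vv),(uu.max()+.5,vv)],np.median(z[m])));print(vv,uu.min(),uu.max(),X.round(1).tolist(),X.mean(0))
print("nose",j(wray("gate",[(276,v.min()-.5)],np.median(z[m]))))
for vv in (116,120,124):
    mm=(z[vv]>20)&(z[vv]<31);uu=np.nonzero(mm)[0];gp=np.nonzero(np.diff(uu)>8)[0];print(vv,[(uu[i],uu[i+1],j(wray("gate",[(uu[i]+.5,vv),(uu[i+1]-.5,vv)],26))[:,1].round(1)) for i in gp])
E
```

```text
tcp jig [[-125.538   49.981   95.651]]
blk top z 60.415518428562535 240 311 151
165 240 310 [[-70.7, 67.4, 60.4], [-70.7, 33.4, 60.4]] [-70.72   50.441  60.416]
190 241 310 [[-83.2, 67.3, 60.4], [-83.2, 33.1, 60.4]] [-83.182  50.198  60.416]
215 242 309 [[-96.2, 67.3, 60.4], [-96.2, 33.1, 60.4]] [-96.191  50.197  60.416]
nose [[-63.788  49.966  60.416]]
116 [(np.int64(241), np.int64(311), array([69.5, 30.2])), (np.int64(346), np.int64(375), array([ 9.2, -7.8])), (np.int64(417), np.int64(503), array([ -35.7, -103.2]))]
120 [(np.int64(242), np.int64(311), array([69. , 30.2])), (np.int64(346), np.int64(375), array([ 9.1, -7.9])), (np.int64(417), np.int64(451), array([-35.9, -59.7])), (np.int64(456), np.int64(503), array([ -64.3, -103.5]))]
124 [(np.int64(242), np.int64(310), array([69. , 30.7])), (np.int64(345), np.int64(374), array([ 9.7, -7.4])), (np.int64(417), np.int64(451), array([-36.1, -59.9])), (np.int64(487), np.int64(503), array([ -90.1, -103.8]))]
```

View pics/c7.png

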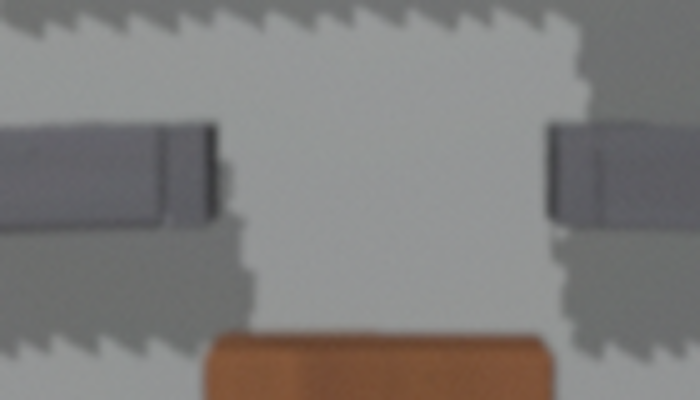

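```bash
python3 - <<'E'
from h import *
x=np.array([np.cos(.1138),np.sin(.1138)]);y=np.array([-x[1],x[0]]);o=np.array([634.4,42.0])
J=lambda P:np.r_[(P[:2]-o)@x,(P[:2]-o)@y,P[2]]
R=Rd(.1138-np.pi/2);g=o-126*x+49.7*y
ctrl.move_l([*g,67],R,vel=70)
print(ctrl.move_l([*g,59],R,vel=15,threshold=4));s=sensors.read_state();print(J(s['eef_pos']),s['force'],s['t'])
z=s['eef_pos'][2]+.2
# slide to before bracket contact: nose at x=-30
g2=o-100*x+49.7*y
print(ctrl.move_l([*g2,z],R,vel=40,threshold=12));s=sensors.read_state();print(J(s['eef_pos']),s['force'],s['t'])
ctrl.hold(.1);s=wshot("in");print(J(s['eef_pos']),s['force'],s['t'],s['grip_width'])
E
```

```text
True
[-125.567   49.658   60.996] [-0.429  0.34   4.796] 23.4917
False
[-99.906  49.69   61.058] [-0.712 -0.461  0.678] 24.3167
[-100.111   49.714   61.078] [-0.388  0.208  0.115] 24.4167 22.97732621315047
```

View pics/w_in.png

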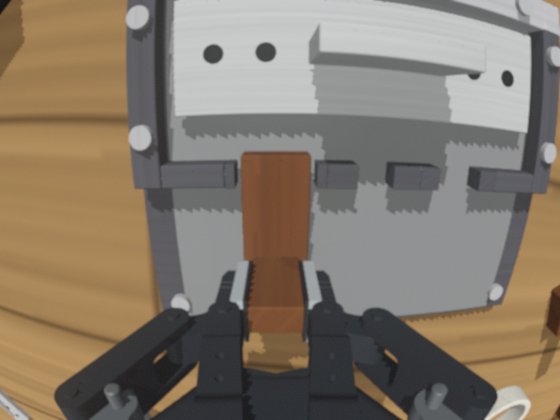

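```bash
python3 - <<'E'
from h import *
x=np.array([np.cos(.1138),np.sin(.1138)]);y=np.array([-x[1],x[0]]);o=np.array([634.4,42.0])
J=lambda P:np.r_[(P[:2]-o)@x,(P[:2]-o)@y,P[2]]
R=Rd(.1138-np.pi/2)
print(ctrl.move_l([*(o-66*x+49.7*y),61.1],R,vel=12,threshold=12))
for i in range(4):
    s=sensors.read_state();print(J(s['eef_pos']),"F jig",s['force'][:2]@x,s['force'][:2]@y,s['force'][2],s['t']);ctrl.hold(.2)
s=wshot("push")
E
```

```text
True
[-74.345  49.315  61.183] F jig -0.7699761617680957 -0.19150527610433976 3.664852254604749 26.4833
[-74.435  49.325  61.078] F jig 0.4343824353757206 -0.5725179019888071 5.596045057878958 26.6833
[-74.44   49.296  61.067] F jig 1.108277096559535 0.09835444111441224 4.521560466763685 26.8833
[-74.45   49.338  61.057] F jig 0.7035543764794646 0.24477359392915465 4.896640883822425 27.0833
```

View pics/w_push.png

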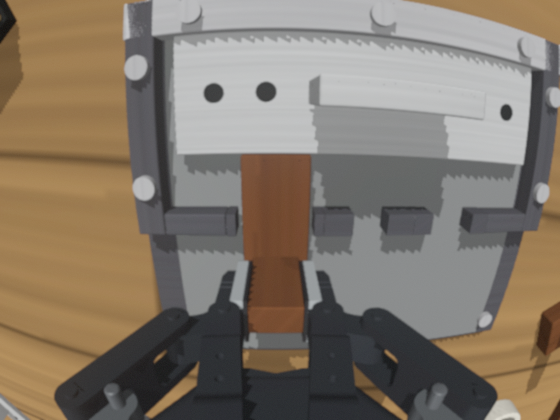

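```bash
python3 - <<'E'
from h import *
x=np.array([np.cos(.1138),np.sin(.1138)]);y=np.array([-x[1],x[0]]);o=np.array([634.4,42.0])
J=lambda P:np.r_[(P[:2]-o)@x,(P[:2]-o)@y,P[2]]
R=Rd(.1138-np.pi/2)
c=-74.2
for i in range(14):
    ctrl.move_l([*(o+c*x+49.5*y),61.2],R,vel=10);ctrl.hold(.25)
    F=[];
    for k in range(4): s=sensors.read_state();F.append(s['force']);ctrl.hold(.03)
    F=np.mean(F,0);f=-F[:2]@x;print(c,J(s['eef_pos']),"push",f,F[:2]@y,F[2],"mom",s['wrist_torque'],s['t'])
    if f>13.5: break
    c+=.5 if f<9 else .25
wshot("p2")
p,d=optics.grab_frame("top");cv2.imwrite("pics/top2.png",p[:,:,::-1]);np.savez("top2.npz",p=p,d=d)
E
```

```text
-74.2 [-74.443  49.407  61.062] push 1.3129294471335609 -2.167064281316877 2.6987661477780485 mom [-0.366  0.127 -0.065] 28.0583
-73.7 [-74.411  49.405  61.054] push 4.037419856214611 -1.94600579089966 5.041424809190669 mom [-0.482  0.39  -0.109] 28.6917
-73.2 [-74.399  49.423  61.047] push 5.537781881788237 -1.9833578459694583 6.838944452780809 mom [-0.441  0.531 -0.087] 29.325
-72.7 [-74.37   49.447  61.09 ] push 7.00621315804569 -1.8414826039498402 8.244290933608752 mom [-0.55   0.72  -0.092] 29.9583
-72.2 [-74.309  49.463  61.117] push 8.578250973777331 -2.0956207822697523 9.301208398557854 mom [-0.578  0.925 -0.121] 30.5917
-71.7 [-74.288  49.435  61.125] push 9.652423975776236 -2.209962379943364 11.27548993362059 mom [-0.568  1.137 -0.112] 31.225
-71.45 [-74.259  49.466  61.171] push 10.284899736248233 -2.1075628597110656 11.82625877573319 mom [-0.621  1.218 -0.12 ] 31.8583
-71.2 [-74.237  49.467  61.2  ] push 11.359347951505125 -1.8334819415907533 12.554096221096351 mom [-0.599  1.318 -0.118] 32.4917
-70.95 [-74.216  49.464  61.209] push 11.79108538027371 -2.5850173688776317 13.247624382659968 mom [-0.636  1.457 -0.096] 33.125
-70.7 [-74.193  49.462  61.215] push 12.460325511332517 -2.4454806338356088 13.795856217851897 mom [-0.664  1.482 -0.11 ] 33.7583
-70.45 [-74.173  49.465  61.247] push 13.209193249656213 -2.4169435979317813 14.490838211443169 mom [-0.667  1.557 -0.089] 34.3917
-70.2 [-74.168  49.487  61.256] push 14.393163753010997 -2.8797955032993547 15.296945686070622 mom [-0.708  1.689 -0.119] 35.025
```

View pics/w_p2.png

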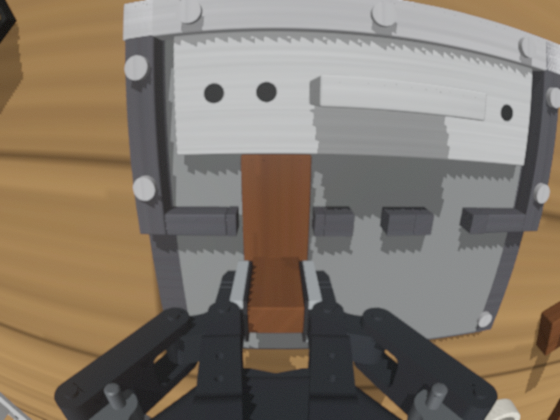

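View pics/top2.png

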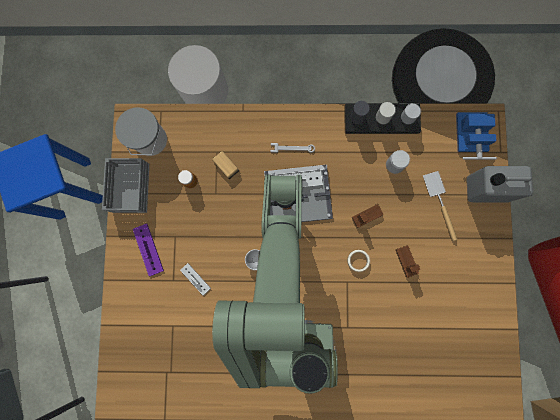

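```bash
python3 - <<'E'
from h import *
x=np.array([np.cos(.1138),np.sin(.1138)]);y=np.array([-x[1],x[0]]);o=np.array([634.4,42.0])
J=lambda P:np.r_[(P[:2]-o)@x,(P[:2]-o)@y,P[2]]
R=Rd(.1138-np.pi/2)
c=-70.0;zc=61.9
for i in range(10):
    ctrl.move_l([*(o+c*x+49.9*y),zc],R,vel=10);ctrl.hold(.3)
    F=[];
    for k in range(5): s=sensors.read_state();F.append(s['force']);ctrl.hold(.03)
    F=np.mean(F,0);f=-F[:2]@x;print(c,J(s['eef_pos']),"push",f,F[:2]@y,F[2],s['t'])
    if f>16: break
    c+=.35
wshot("p3")
W=wcloud("p3");Q=np.stack([(W[...,:2]-o)@x,(W[...,:2]-o)@y,W[...,2]],-1);z=Q[...,2]
for yb in range(-95,100,15):
    b=abs(Q[...,1]-yb)<3
    t=b&(z>19.5)&(z<24)&(Q[...,0]<43);f=b&(z>24.5)&(z<29)&(Q[...,0]>38)&(Q[...,0]<70)
    print(yb,t.sum(),np.percentile(Q[...,0][t],[2,98]).round(1) if t.sum() else '', "fence from",np.percentile(Q[...,0][f],2).round(1) if f.sum() else '')
q=cv2.imread("pics/w_p3.png")[0:180,120:560];cv2.imwrite("pics/c8.png",cv2.resize(q,None,fx=1.8,fy=3,interpolation=cv2.INTER_CUBIC))
E
```

```text
-70.0 [-74.097  49.585  61.369] push 12.739208462461201 -3.1408553866883935 12.353708593892375 35.8417
-69.65 [-74.044  49.589  61.42 ] push 13.249355579497236 -3.561227176526603 13.666865203624871 36.5583
-69.30000000000001 [-74.026  49.579  61.432] push 14.3529120594135 -3.739044438595294 14.589891000476857 37.275
-68.95000000000002 [-73.994  49.576  61.437] push 15.677170652560294 -4.066928455674285 15.420414456059447 37.9917
-68.60000000000002 [-73.981  49.58   61.475] push 16.343017021428214 -3.559869485037138 16.310453000110876 38.7083
-95 666 [-35.9  42. ] fence from 45.1
-80 769 [-33.9  41.7] fence from 45.0
-65 852 [-54.3  41.8] fence from 45.2
-50 696 [-13.9  42.1] fence from 45.3
-35 794 [-45.   42.1] fence from 45.0
-20 881 [-45.2  41.9] fence from 45.1
-5 950 [-14.   42.2] fence from 44.8
10 1015 [-15.1  42.2] fence from 45.2
25 1088 [-45.  42.] fence from 45.3
40 1508 [-14.1  41.8] fence from 45.2
55 1460 [-14.   41.7] fence from 45.3
70 1497 [-45.2  41.8] fence from 45.5
85 1442 [-44.7  41.8] fence from 45.4
```

View pics/c8.png

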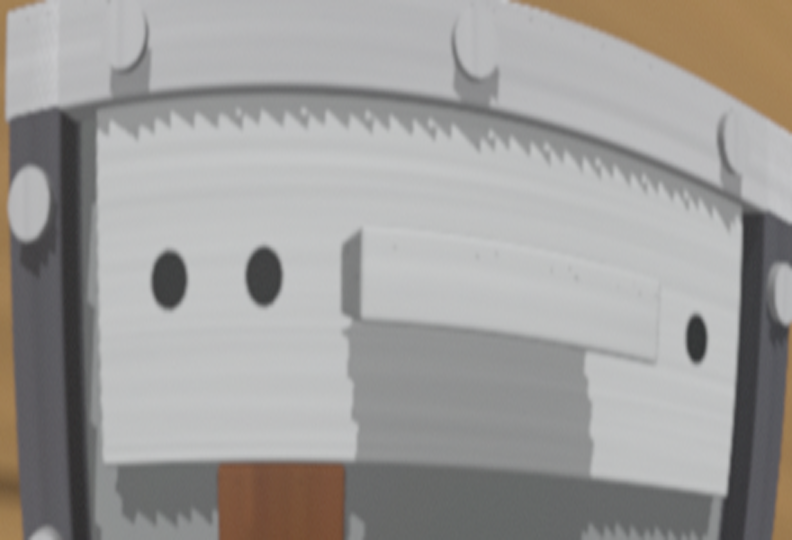

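```bash
python3 - <<'E'
from h import *
x=np.array([np.cos(.1138),np.sin(.1138)]);y=np.array([-x[1],x[0]]);o=np.array([634.4,42.0])
J=lambda P:np.r_[(P[:2]-o)@x,(P[:2]-o)@y,P[2]]
R=Rd(.1138-np.pi/2)
ctrl.move_l([*(o-68.5*x+49.5*y),61.4],R,vel=10)
for i in range(5):
    ctrl.hold(.25);F=[]
    for k in range(4): s=sensors.read_state();F.append(s['force']);ctrl.hold(.03)
    F=np.mean(F,0);print(J(s['eef_pos']),"push",-F[:2]@x,F[:2]@y,F[2],s['grip_width'],s['t'])
p,d=optics.grab_frame("scene");cv2.imwrite("pics/sc3.png",cv2.resize(p[170:300,200:400],None,fx=4,fy=4,interpolation=cv2.INTER_CUBIC)[:,:,::-1])
E
```

```text
[-73.996  49.516  61.394] push 18.262628832695007 -2.8635323602871865 19.176527785760506 22.929804974651553 39.3917
[-73.986  49.515  61.408] push 17.91506561046394 -2.901150976256534 19.141168718000085 22.927455177810735 39.775
[-73.98   49.492  61.422] push 18.21947309842489 -2.8841663743177492 19.227055602921883 22.91774088988274 40.1583
[-73.98   49.517  61.4  ] push 18.405619690781876 -3.0517741924583452 19.53372462650369 22.589432801798946 40.5417
[-74.019  49.506  61.396] push 18.478876146206343 -2.8809835386815608 19.696675720242162 23.078370411317007 40.925
```

View pics/sc3.png

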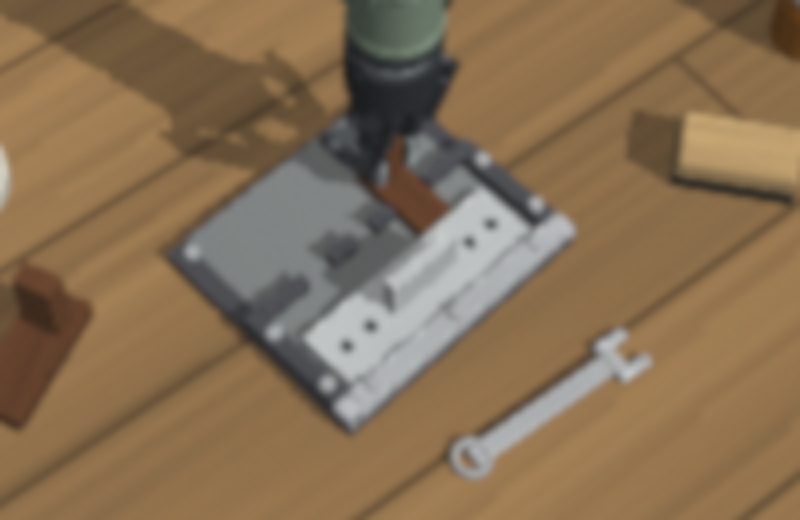

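```bash
python3 -c "
from h import *
print(ctrl.finish_job()); print(sensors.read_state()['t'])"
```

```text
the job is handed in; nothing more can be done
None
the job is handed in; nothing more can be done
```

The bracket is in the jig's pocket, pushed flush against the fence, and the packing block is still gripped and pressing on it. I handed the job in at about 41 s; it reports no verdict.

**What I did:** I picked up the larger silver bracket by its rib, set it flat in the pocket about 6 mm short of the fence, and let go. I then took the smallest brown block by its post, lowered it onto the jig floor and slid it through the 40 mm gap at y = +50. It went through without touching the wall.

**Last checks:**
- **Bracket:** flat, with its top at about 22 mm when placed. No gap is visible along the fence, and its rear edge reads about x = −14 mm where −15 mm would be exactly flush, within the calibration.
- **Push:** steady at about 18 N at the wrist over the last 1.5 s. I estimate about 15 N at the nose after floor friction, but I did not measure it there.
- **Grip:** held at about 23 mm on the post with 80 N set.
- **Other things:** nothing else moved as far as the last top and scene pictures show, though the arm hid part of the bowl.

**Not as expected:**
- The nose presses down on the floor with about 19 N, because the block is pushed from above.
- There is a small sideways force of about 3 N.
- As the push built up, the block moved about 0.4 mm.

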